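Hold the angle gauge at its preset slope on the sprung rib

ROBOT

A 6-joint arm with a two-finger parallel gripper is mounted at the origin on the work surface. World frame = base frame: x ahead of the robot, y to its left, z up, the work surface at z = 0. Lengths are in mm, angles in degrees, forces in N, time in s.
With the tool pointing down it reaches from about 300 to 850 mm from the base axis. Payload 4.2 kg.
Tool frame: the origin (TCP) lies on the centre line of the jaws, within the pads' length; the fingertips stand 14 mm ahead of it and the grasp point (between the pads) lies 5 mm behind it; z points along the fingers, y is the line along which they close (so a half turn about z gives the same grasp; the last joint's range is limited). The gripper opens to 91 mm and grips with 3 to 60 N. Pads are 32 mm wide; open, the fingers measure 118 mm over their backs; the gripper's body (76 mm by 178 mm) begins 60 mm behind the grasp point.
Start: joints at [68.01, 18.312, 89.639, -0, 72.044, -1.146], TCP at [204.604, 537.382, 227.976] pointing down, gripper open.
Joint ranges: [-177.97, 177.97], [-48.28, 115.42], [12.27, 149.76], [-77.06, 257.06], [2.81, 150.46], [-146.56, 146.56]. Speed limits (degrees/s): [147.25, 147.25, 180, 180, 180, 180].

INTERFACE

Orientations are given as [roll, pitch, yaw] about the fixed x, y, z axes, in that order (R = Rz(yaw) Ry(pitch) Rx(roll)).
In Python, from workcell import env gives the robot as it stands.
- The arm moves only by the tool arm_command, never from a script. Its argument "motion" is a list of rows, each an object with "offset": the shift along the tool's x, y, z in m, a list of three; "spin": the turn about the tool's z in rad. In form: [{"offset": [tx, ty, tz], "spin": spin}, ...]. A call has 1 to 5 rows; each row shifts and turns the commanded pose from where the row before left it, along the tool's axes as they then stand; what a row does not reach is not made up. A row lasts 1/8 s, in which the tool goes at most 62.5 mm and 10.7 degrees, less where a joint would pass 70% of its speed; a pose out of reach is approached as far as the arm can. A call with a gripper value outside its range is refused whole. "jaw" is the finger opening in m, from 0 to 0.0912, set as the call begins (left out, the last holds). The fingers move at their own pace and stop on an object; "newtons" is the grip in N (left out, the last holds). Time passes only in rows, so rows that do not move let the fingers close. It gives the time, the measured TCP pose, the force, the opening and the grip force at its end, in the units of the state.
- env.state(): the state, without advancing time (a new reading comes with each control period).
- env.grab_frame(name): name is "scene" or "top" or "wrist"; returns (picture, depth): 384x512x3 uint8, blue, green, red; 384x512 float32, mm along the optical axis (not along the pixel's ray), 0 where there is no reading.
- env.camera_model(name): a dict with "fx", "fy", "cx", "cy" (pixels), "eye" and "rotation" of the camera in the world; the wrist camera has in their place "hand_eye" (4x4, takes a point from camera to tool coordinates, whose origin is the TCP and whose axes are the flange's). Camera axes: x right, y down, z forward; pixel columns grow to the right and rows downward; lengths in mm; the calibration is good to about 2 mm. A picture is of the moment at which its call begins: read the wrist's pose just before it. camera_model takes no time and is no camera call.
- env.job_done(): hands the job in; it is judged then, once.
Trained networks look in the newest picture that a camera, given by its name, has taken for a name from the list of things; names that differ only in an ending like _2 or _b are one class to them, and where a whole thing is asked for, a point or a joint stands for the part that bears it (a point fixed in the world has none). Each returns a list of dicts, best first, with "score" (0 to 1); they miss things now and then, are a little off and sometimes report something else, mostly with a low value. They report only what shows in the picture. A call takes as long as a camera call. They do not tell look-alikes from the thing itself.
- env.boxes_of(camera, target): "bbox" ([left, top, right, bottom] in pixels, round what is visible of it).
- env.pinpoint(camera, target): "location" ([column, row] in pixels: a listed point, or the origin of a listed thing).
The state is a dict: "time_s": time; "qpos": joint angles; "qvel": joint speeds; "effort": joint torques, N m; "ee_pos": TCP position; "ee_rot": TCP orientation; "force": force on the tool from outside, world axes, zero at the start; "torque": the same for the moment, N m; "gripper_width": finger opening in mm; "gripper_force": force on a finger pad.
Only numpy, scipy, OpenCV 4.12 (cv2) and the standard library are available. Lean on these libraries where they do the work, as an engineer would, in place of code of your own. Each camera call takes 0.05 s, during which the arm holds its last target. There are 200 camera calls.

TASK

Pick up the angle gauge by its grip block, set it level and square across the rounded sprung rib of the rest block, the middle of its foot pressing the rib part way down, and pause there for a second. Then, keeping the foot on the rib, rock the gauge until its swinging pointer settles on the preset mark. Finish while still gripping it so, pointer at rest on the mark and rib part way down; leave the other things on the bench where they are.

Things in the scene. Friction and masses are not known exactly. Their poses are not given: they have to be found in the camera images.
- gauge: Loose pendulum gauge, about 0.3 kg. Foot 44 (x) x 150 (y) x 10 mm; upright white dial plate 150 wide (y), 6 thick, to z = 137 mm; black grip block on top, 24 (x) x 30 (y) mm, z = 139 to 185 mm: pinch its 30 mm from above. Origin: centre of the foot's underside; z up, y along the foot, x out of the dial face (at the start away from the robot within 0.45 rad).
- gauge_grip (a point): Middle of the grip block, 165 mm above the foot's underside.
- pointer (a joint): Angle (rad) of the dark hanging pointer on the gauge: 79 mm needle with a round bob, pivot 118 mm above the foot's underside, in front of the dial. 0 = towards the foot, positive = tip to the gauge's +y. It hangs plumb: with the gauge turned by +a about its own x it settles at -a. Swings at about 2 Hz, at rest about 2 s after a movement.
- marker (a joint): Angle (rad) of the preset mark, same sense as the pointer's: a small dark tab on a thin arm about the same pivot, 82 to 101 mm from it, just beyond the pointer's tip. Set anywhere from 0.20 to 0.38 (the +y side) and stiff: it stays as set.
- pointer_tip (a point): On the pointer's centre line at its tip, 82 mm from the pivot.
- mark_tip (a point): Inner point of the mark, 82 mm from the pivot; the pointer is exactly on the mark where the two points coincide.
- block: Grey rest block fixed to the bench, 100 (x) x 140 (y) mm, origin at the centre of its underside. Uneven top: a shoulder 34 mm high on its +y side, one 30 mm high on its -y side, between them a 70 x 36 mm guide housing 46 mm high, out of which the rib stands.
- rib_top (a point): Middle of the crown of the black rib, a round bar of 12 mm radius and 60 mm length that lies along the block's x axis above the block's centre. Crown 82 mm above the bench when free; the point goes down with the rib. The gauge's foot goes across it: gauge y along block y.
- stud (a joint): How far the rib is pressed down (m): 0 free, hard stop at 0.014; spring of about 0.6 N at first and 0.4 N more per mm; it springs back.
- wash_bottle: Bystander: white squeeze wash bottle, 68 mm across, 225 mm high with its bent spout; origin under its centre.
- beaker: Bystander: glass beaker, 60 mm across, 75 mm high; origin under its centre.
- dish: Bystander: clear round dish, 90 mm across, 14 mm high; origin under its centre.
- comb: Bystander: white gel comb, 90 x 12 mm, 22 mm high; origin under its centre.
- tub: Bystander: lidded plastic tub, 92 x 117 mm, 55 mm high; origin under its centre.
- foam_rack: Bystander: white foam block 70 x 130 x 50 mm with three upright glass rods to 152 mm height; origin under its centre.
- timer: Bystander: flat grey bench timer, 60 x 60 x 18 mm; origin under its centre.
Not all that is in view belongs to the job. What is shaped like the block but orange is not meant.

How it is judged (in metres and radians):
On the way, in this order (a step that is already met when the one before it is completed fails the run):
1. the gauge is lifted off the bench in the fingers (height (world z) of gauge above 0.03 m and contact force between the fingers and gauge above 2 N), for 0.2 s.
2. the held gauge stands level (within 0.1 rad) across the rib, pressing it part way down (angle between gauge's own z axis and vertical below 0.1 rad and x of rib_top in the frame of gauge between -0.02 and 0.02 m and y of rib_top in the frame of gauge between -0.025 and 0.025 m and angle between the x axis of gauge and the x axis of block, either way round below 0.2 rad and value of joint stud between 0.0015 and 0.0125 m and contact force between gauge and block above 0.4 N and contact force between the fingers and gauge above 2 N), for 0.3 s.
At the end, for the whole second after the job is handed in: Gauge held (grip over 2 N, still, over 60 mm up), foot on the rib: crown within 20 mm (x) and 25 mm (y) of the foot's middle, square within 0.2 rad, rib pressed 1.5 to 12.5 mm with over 0.4 N; pointer at rest (under 0.3 rad/s), its tip within 6 mm of the mark (x of rib_top in the frame of gauge between -0.02 and 0.02 m and y of rib_top in the frame of gauge between -0.025 and 0.025 m and angle between the x axis of gauge and the x axis of block, either way round below 0.2 rad and value of joint stud between 0.0015 and 0.0125 m and contact force between gauge and block above 0.4 N and contact force between the fingers and gauge above 2 N and distance between pointer_tip and mark_tip below 0.006 m and velocity of joint pointer between -0.3 and 0.3 rad/s and height (world z) of gauge above 0.06 m and linear speed of gauge below 0.02 m/s); the arm keeps its last pose, push and grip.
It fails at once if a bystander on the bench is moved by more than 30 mm or tipped (distance of any of wash_bottle, beaker, dish, comb, tub, foam_rack, timer from where it was at the start of the episode above 0.03 m or angle between any of wash_bottle, beaker, dish, comb, tub, foam_rack, timer's own z axis and vertical above 0.5 rad).
It also fails if it takes over 45 s, if anything falls off the work surface, if the arm or the gripper's body presses on something with over 40 N, if the wrist force passes 120 N, or if a joint passes its speed limit or range.

## Working session

There is one attempt and no reset: what is moved stays moved. The work goes in short steps, Python scripts to look and compute and a tool call to move; the robot and the scene stay as the last step left them, time stands still between calls to the robot, and variables do not carry over. Pictures are saved under pics/ and viewed, at most 10 in all, crops included, and the job is handed in when it is done.

Besides the shell and the picture viewer there is one more tool, called after ">>>" by a JSON object that holds its "name" and its "arguments", one argument or row to a line. arm_command: Moves the arm, as the interface text tells. Its arguments: {"type":"object","properties":{"motion":{"type":"array"},"jaw":{"type":"number"},"newtons":{"type":"number"}},"required":["motion"]}

```bash
mkdir -p pics; ls; cat > h.py <<'E'
from workcell import env
import numpy as np, cv2
from scipy.spatial.transform import Rotation as R
def cam(name, st=None):
    m=env.camera_model(name)
    if 'hand_eye' in m:
        st=st or env.state(); T=np.array(m['hand_eye'])
        Rt=R.from_euler('xyz',st['ee_rot'],degrees=True).as_matrix()
        return m, Rt@T[:3,:3], Rt@T[:3,3]+np.array(st['ee_pos'])
    return m, np.array(m['rotation']), np.array(m['eye'])
def ray(c,px):
    m,Rw,e=c
    return Rw@np.array([(px[0]-m['cx'])/m['fx'],(px[1]-m['cy'])/m['fy'],1.]),e
def atdepth(c,px,d):
    r,e=ray(c,px); return e+r*d
def atz(c,px,z):
    r,e=ray(c,px); return e+r*(z-e[2])/r[2]
def proj(c,p):
    m,Rw,e=c; q=Rw.T@(np.asarray(p)-e); return np.array([m['fx']*q[0]/q[2]+m['cx'],m['fy']*q[1]/q[2]+m['cy']])
E
python3 - <<'E'
from h import *
st=env.state(); print(st['time_s'],st['ee_pos'],st['ee_rot'],st['gripper_width'])
out=[]
for n in ['scene','top']:
    im,d=env.grab_frame(n); c=cam(n); print(n,c[2].round(),c[1].round(2).tolist(),c[0]['fx'])
    cv2.imwrite(f'pics/{n}0.png',im); np.save(f'{n}0.npy',d)
    for t in ['gauge_grip','gauge','rib_top','block','pointer_tip','mark_tip']:
        for r in env.pinpoint(n,t)[:3]:
            p=r['location']; z=d[int(np.clip(p[1],0,383)),int(np.clip(p[0],0,511))]
            print(t,round(r['score'],2),np.round(p),atdepth(c,p,z).round())
E
```

```text
pics
0.0 [204.43996349 536.90661558 227.11006942] [-1.79899144e+02  5.40440601e-04  1.59154915e+02] 91.36113955613875
scene [ 870. -587.  932.] [-138.53, 0.01, 31.41] 403.95755316351926
gauge_grip 0.91 [210. 237.] [44157. 42700. 44219.]
gauge_grip 0.39 [214. 275.] [48886. 47430. 48949.]
gauge 0.83 [214. 274.] [48922. 47465. 48985.]
gauge 0.66 [302. 144.] [21812. 20355. 21874.]
rib_top 0.69 [335. 194.] [5945. 4488. 6007.]
rib_top 0.64 [224. 158.] [53492. 52035. 53554.]
rib_top 0.47 [288. 161.] [26230. 24774. 26293.]
block 0.95 [227. 174.] [52804. 51348. 52867.]
block 0.8 [331. 210.] [7657. 6200. 7720.]
block 0.72 [289. 174.] [26087. 24630. 26149.]
pointer_tip 0.58 [213. 268.] [48649. 47192. 48711.]
mark_tip 0.74 [291. 251.] [22312. 20855. 22374.]
mark_tip 0.6 [218. 259.] [48171. 46715. 48234.]
top [ 4.410e+02 -1.000e+00  1.225e+03] [-176.39, 0.1, -91.57] 387.68796413277147
gauge_grip 0.89 [323. 206.] [-125290. -125732. -124506.]
gauge_grip 0.22 [257. 144.] [-106556. -106998. -105772.]
gauge 0.74 [314. 206.] [-125969. -126411. -125185.]
rib_top 0.68 [174. 209.] [-60496. -60938. -59713.]
rib_top 0.59 [210. 264.] [-77991. -78433. -77208.]
rib_top 0.51 [195. 148.] [-71367. -71809. -70584.]
block 0.95 [199. 147.] [-75799. -76241. -75016.]
block 0.91 [183. 208.] [-66830. -67272. -66047.]
block 0.61 [213. 267.] [-79141. -79583. -78358.]
```

```bash
sed -i "s/np.array(m\['rotation'\])/R.from_euler('xyz',m['rotation'],degrees=True).as_matrix()/" h.py
python3 - <<'E'
from h import *
a=cv2.imread('pics/scene0.png');b=cv2.imread('pics/top0.png')
cv2.imwrite('pics/s0.png',cv2.resize(a[90:340,130:450],None,fx=2.4,fy=2.4,interpolation=cv2.INTER_CUBIC)); 
cv2.imwrite('pics/t0.png',cv2.resize(b[70:320,110:430],None,fx=2.4,fy=2.4,interpolation=cv2.INTER_CUBIC))
P={'scene':dict(grip=(210,237),gauge=(214,274),rib1=(335,194),rib2=(224,158),rib3=(288,161)),'top':dict(grip=(323,206),gauge=(314,206),rib1=(174,209),rib2=(210,264),rib3=(195,148),b1=(199,147),b2=(183,208),b3=(213,267))}
for n in P:
    c=cam(n); d=np.load(n+'0.npy')
    for k,p in P[n].items(): print(n,k,atdepth(c,p,d[p[1],p[0]]).round(),atz(c,p,{'g':165,'r':82,'b':0}[k[0]] if k!='gauge' else 0).round())
E
```

```text
scene grip [ 498. -180.  184.] [ 489. -170.  165.]
scene gauge [ 490. -176.    9.] [ 486. -172.    0.]
scene rib1 [661. 184.  79.] [662. 181.  82.]
scene rib2 [309. 141.  81.] [310. 140.  82.]
scene rib3 [482. 235.  77.] [484. 231.  82.]
top grip [ 476. -177.  145.] [ 476. -174.  165.]
top gauge [ 481. -171.   14.] [ 482. -173.    0.]
top rib1 [482. 252.  82.] [482. 252.  82.]
top rib2 [ 4.410e+02 -1.000e+00  1.225e+03] [318. 149.  82.]
top rib3 [662. 187.  82.] [662. 187.  82.]
top b1 [670. 179.  52.] [680. 187.   0.]
top b2 [485. 232.  46.] [487. 241.   0.]
top b3 [309. 140.  84.] [300. 150.   0.]
```

View pics/s0.png

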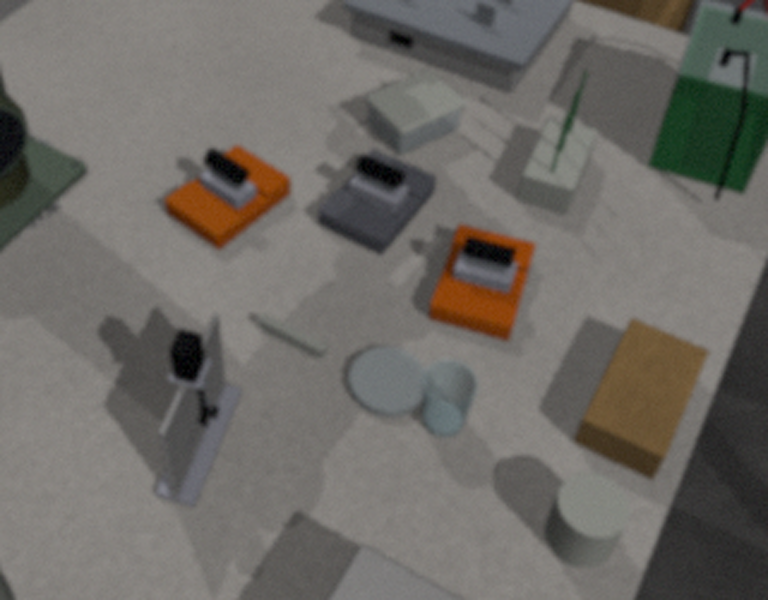

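View pics/t0.png

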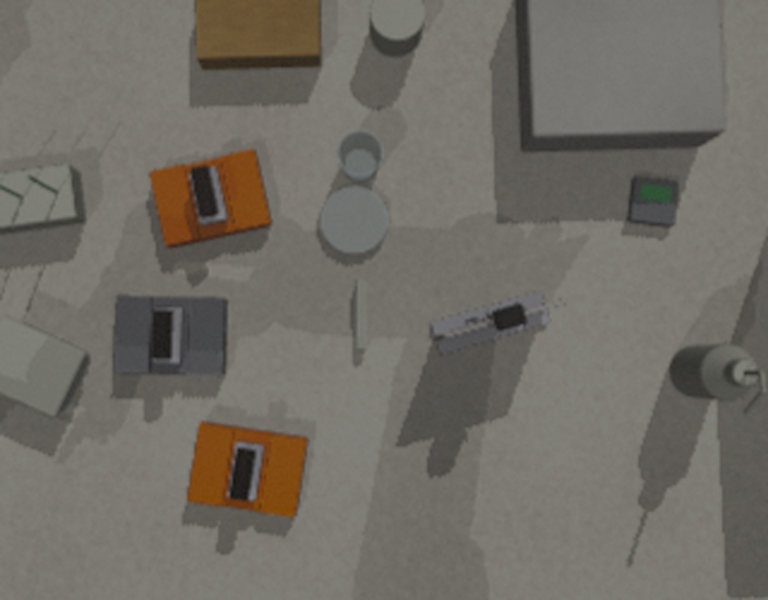

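The scene picture shows the gauge at crop (190,400), with the grey block at (375,200) between two orange look-alikes. The top picture shows the gauge at crop (490,325) and the grey block at (168,335), its rib running near-vertical in the image, which is along x.

```bash
python3 - <<'E'
from h import *
c=cam('top'); d=np.load('top0.npy'); v,u=np.mgrid[:384,:512]; m=c[0]
P=np.stack([(u-m['cx'])/m['fx']*d,(v-m['cy'])/m['fy']*d,d],-1)@c[1].T+c[2]
ok=d>0; X,Y,Z=P[...,0],P[...,1],P[...,2]
def rep(n,s):
    q=P[ok&s]; r=cv2.minAreaRect(q[:,:2].astype(np.float32)); print(n,len(q),q.mean(0).round(1),'med z',np.median(q[:,2]).round(1),'rect',np.round(r[0],1),np.round(r[1],1),round(r[2],1))
g=(abs(X-480)<120)&(abs(Y+175)<120)
rep('grip',g&(Z>160)); rep('dial+grip',g&(Z>100)); rep('foot',g&(Z>5)&(Z<30)); rep('all',g&(Z>6))
b=(abs(X-482)<75)&(abs(Y-245)<85)
rep('rib',b&(Z>65)&(Z<95)); rep('hous',b&(Z>40)&(Z<95)); rep('blk',b&(Z>20)&(Z<95))
for s in(1,-1): rep('sh%d'%s,b&(Z>20)&(Z<40)&((Y-245)*s>25))
# tall things
lab,st=cv2.connectedComponentsWithStats(((Z>60)&ok).astype(np.uint8))[1:3]
for i in range(1,len(st)):
    if st[i,4]>25:
        q=P[lab==i]; print(q.min(0).round(),q.max(0).round())
E
```

```text
grip 109 [ 488.1 -170.   184.4] med z 185.4 rect [ 488.4 -171.2] [23.9 29.3] 15.5
dial+grip 250 [ 487.8 -169.1  159. ] med z 142.4 rect [ 488.5 -171.2] [ 33.5 149.1] 14.4
foot 691 [ 487.2 -167.3    9.1] med z 8.8 rect [ 479.6 -175.8] [237.6 237.2] 89.6
all 780 [ 486.7 -167.1   58.9] med z 12.3 rect [ 479.3 -175.9] [236.  236.6] 89.5
rib 160 [482.9 241.6  81. ] med z 81.4 rect [483.2 242.4] [21.6 56.8] 89.5
hous 290 [482.  241.1  65.5] med z 76.3 rect [480.6 264.7] [89.2 87.5] 75.1
blk 1479 [482.4 241.1  38.8] med z 33.9 rect [483.3 242.9] [138.6  99.3] 88.5
sh1 430 [484.2 290.6  35.5] med z 35.9 rect [484.2 290.8] [42.1 99.2] 89.6
sh-1 492 [480.8 196.1  31.4] med z 31.4 rect [481.8 197.2] [47.  98.8] 88.8
[ 711. -460.   60.] [ 945. -219.  104.]
[740. 479.  60.] [901. 730. 216.]
[847. -93.  61.] [918. -25.  78.]
[674. -35.  60.] [731.  22.  80.]
[ 343. -666.   60.] [ 662. -547.  235.]
[629. 173.  67.] [689. 205.  91.]
[252. 547.  60.] [553. 774. 110.]
[ 468. -244.   62.] [509. -99. 191.]
[455. 231.  71.] [512. 253.  88.]
[ 373. -467.   60.] [ 451. -403.  229.]
[280. 132.  63.] [341. 162.  88.]
[141. 351. 214.] [272. 605. 629.]
[ -5. -83.  63.] [105.  67. 219.]
```

>>> {"name": "arm_command", "arguments": {
  "motion": [
    {"offset": [-0.037, -0.04, -0.003], "spin": 0},
    {"offset": [-0.037, -0.04, -0.003], "spin": 0},
    {"offset": [-0.037, -0.04, -0.003], "spin": 0},
    {"offset": [-0.037, -0.04, -0.003], "spin": 0},
    {"offset": [-0.037, -0.04, -0.003], "spin": 0}
  ],
  "newtons": 30
}}

```text
time_s: 1.32
ee_pos: [306.8, 283.1, 243.3]
ee_rot: [180.0, 0.0, 159.2]
force: [1.5, -0.0, 0.7]
gripper_width: 90.8
gripper_force: 0.0
```

>>> {"name": "arm_command", "arguments": {
  "motion": [
    {"offset": [-0.037, -0.04, -0.003], "spin": 0},
    {"offset": [-0.037, -0.04, -0.003], "spin": 0},
    {"offset": [-0.037, -0.04, -0.003], "spin": 0},
    {"offset": [-0.037, -0.04, -0.003], "spin": 0},
    {"offset": [-0.037, -0.04, -0.003], "spin": 0}
  ]
}}

```text
time_s: 1.95
ee_pos: [408.5, 30.2, 258.4]
ee_rot: [180.0, 0.1, 159.1]
force: [0.8, 0.1, 0.3]
gripper_width: 91.4
gripper_force: 0.0
```

>>> {"name": "arm_command", "arguments": {
  "motion": [
    {"offset": [-0.037, -0.04, -0.003], "spin": 0},
    {"offset": [-0.037, -0.04, -0.003], "spin": 0},
    {"offset": [-0.037, -0.04, -0.003], "spin": 0},
    {"offset": [-0.037, -0.04, -0.003], "spin": 0},
    {"offset": [0, 0, 0], "spin": 0.187}
  ]
}}

```text
time_s: 2.58
ee_pos: [490.6, -173.6, 269.6]
ee_rot: [-180.0, 0.1, 147.9]
force: [-0.9, 0.9, 0.2]
gripper_width: 91.3
gripper_force: 0.0
```

>>> {"name": "arm_command", "arguments": {
  "motion": [
    {"offset": [0, 0, 0], "spin": 0.186},
    {"offset": [0, 0, 0], "spin": 0.186},
    {"offset": [0, 0, 0], "spin": 0.186},
    {"offset": [0, 0, 0], "spin": 0.186},
    {"offset": [0, 0, 0], "spin": 0}
  ]
}}

```text
time_s: 3.2
ee_pos: [489.4, -170.3, 270.0]
ee_rot: [180.0, 0.0, 105.9]
force: [0.1, -0.9, -0.4]
gripper_width: 91.4
gripper_force: 0.0
```

```bash
python3 - <<'E'
from h import *
st=env.state(); im,d=env.grab_frame('wrist'); cv2.imwrite('pics/w1.png',im); c=cam('wrist',st); m=c[0]
v,u=np.mgrid[:384,:512]
P=np.stack([(u-m['cx'])/m['fx']*d,(v-m['cy'])/m['fy']*d,d],-1)@c[1].T+c[2]; Z=P[...,2]
s=(d>0)&(abs(P[...,0]-488)<40)&(abs(P[...,1]+171)<40)&(Z>165)&(Z<200)
q=P[s]
if len(q): print(len(q),np.median(q[:,2]),cv2.minAreaRect(q[:,:2].astype(np.float32)))
s=(d>0)&(abs(P[...,0]-488)<60)&(abs(P[...,1]+171)<90)&(Z>110)&(Z<150); q=P[s]
if len(q): print(len(q),np.median(q[:,2]),cv2.minAreaRect(q[:,:2].astype(np.float32)))
for t in ['gauge_grip']:
    for r in env.pinpoint('wrist',t)[:2]: print(t,r,atz(c,r['location'],165))
E
```

```text
1017 184.93358214554598 ((485.76495361328125, -168.67835998535156), (23.651147842407227, 29.531822204589844), 15.190390586853027)
861 137.80529144313488 ((485.1173095703125, -165.25299072265625), (33.36405563354492, 140.52415466308594), 14.869544982910156)
gauge_grip {'location': [257.0, 195.4], 'score': 0.69} [ 487.98790088 -169.19031938  165.        ]
gauge_grip {'location': [173.4, 306.4], 'score': 0.53} [ 437.55820906 -306.46102551  165.        ]
```

View pics/w1.png

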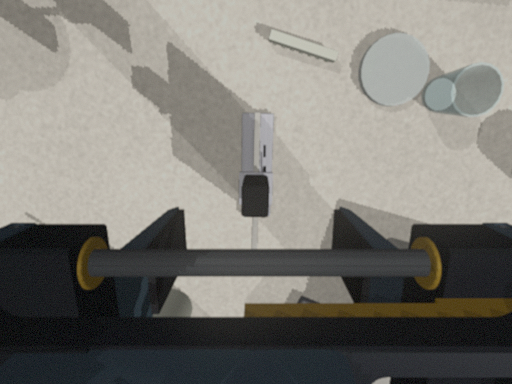

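The wrist picture shows the black grip block at (256,195), centred between the fingers and aligned with them. I'll descend and grip it across its 24 mm, so the gauge can later pivot about its own x in the pads.

>>> {"name": "arm_command", "arguments": {
  "motion": [
    {"offset": [0.0015, -0.002, 0.04], "spin": 0.014},
    {"offset": [0, 0, 0.04], "spin": 0},
    {"offset": [0, 0, 0.03], "spin": 0},
    {"offset": [0, 0, 0], "spin": 0}
  ]
}}

```text
time_s: 3.8
ee_pos: [485.6, -168.8, 158.1]
ee_rot: [-179.8, -0.2, 105.1]
force: [0.9, -0.3, -0.2]
gripper_width: 91.1
gripper_force: 0.0
```

>>> {"name": "arm_command", "arguments": {
  "motion": [
    {"offset": [0, 0, 0], "spin": 0},
    {"offset": [0, 0, 0], "spin": 0},
    {"offset": [0, 0, 0], "spin": 0},
    {"offset": [0, 0, 0], "spin": 0},
    {"offset": [0, 0, 0], "spin": 0}
  ],
  "jaw": 0.01,
  "newtons": 30
}}

```text
time_s: 4.42
ee_pos: [487.2, -169.4, 160.1]
ee_rot: [180.0, 0.0, 105.0]
force: [-0.2, 1.2, 0.5]
gripper_width: 43.8
gripper_force: 0.0
```

>>> {"name": "arm_command", "arguments": {
  "motion": [
    {"offset": [0, 0, 0], "spin": 0},
    {"offset": [0, 0, 0], "spin": 0},
    {"offset": [0, 0, 0], "spin": 0},
    {"offset": [0, 0, 0], "spin": 0},
    {"offset": [0, 0, 0], "spin": 0}
  ]
}}

```text
time_s: 5.05
ee_pos: [487.0, -169.4, 159.8]
ee_rot: [-180.0, -0.0, 105.0]
force: [-0.9, -0.4, -0.5]
gripper_width: 24.0
gripper_force: 30.0
```

>>> {"name": "arm_command", "arguments": {
  "motion": [
    {"offset": [0, 0, -0.02], "spin": 0},
    {"offset": [0, 0, -0.04], "spin": 0},
    {"offset": [0, 0, -0.04], "spin": 0},
    {"offset": [0, 0, -0.03], "spin": 0.137},
    {"offset": [0, 0, 0], "spin": 0.137}
  ]
}}

```text
time_s: 5.68
ee_pos: [488.2, -169.7, 292.1]
ee_rot: [179.7, 0.1, 89.1]
force: [0.2, 0.8, -3.2]
gripper_width: 23.8
gripper_force: 30.0
```

>>> {"name": "arm_command", "arguments": {
  "motion": [
    {"offset": [0.02, -0.001, 0], "spin": 0},
    {"offset": [0.04, -0.001, 0], "spin": 0},
    {"offset": [0.047, -0.001, 0], "spin": 0},
    {"offset": [0.047, -0.001, 0], "spin": 0},
    {"offset": [0.047, -0.001, 0], "spin": 0}
  ]
}}

```text
time_s: 6.3
ee_pos: [483.3, 34.2, 288.9]
ee_rot: [-179.9, -0.0, 89.5]
force: [0.4, 0.4, -3.4]
gripper_width: 23.9
gripper_force: 30.0
```

>>> {"name": "arm_command", "arguments": {
  "motion": [
    {"offset": [0.047, -0.001, 0], "spin": 0},
    {"offset": [0.047, -0.001, 0], "spin": 0},
    {"offset": [0.047, -0.001, 0], "spin": 0},
    {"offset": [0.045, -0.001, 0], "spin": 0},
    {"offset": [0.025, 0, 0], "spin": 0}
  ]
}}

```text
time_s: 6.92
ee_pos: [481.2, 245.7, 288.7]
ee_rot: [-179.8, -0.0, 89.6]
force: [0.4, -0.1, -4.0]
gripper_width: 24.1
gripper_force: 30.0
```

>>> {"name": "arm_command", "arguments": {
  "motion": [
    {"offset": [0, 0, 0], "spin": 0},
    {"offset": [0, 0, 0], "spin": 0},
    {"offset": [0, 0, 0], "spin": 0}
  ]
}}

```text
time_s: 7.3
ee_pos: [482.7, 241.9, 289.7]
ee_rot: [-180.0, 0.0, 89.3]
force: [0.2, -0.2, -4.1]
gripper_width: 23.9
gripper_force: 30.0
```

```bash
python3 - <<'E'
from h import *
im,d=env.grab_frame('scene'); c=cam('scene'); m=c[0]
a,b=proj(c,(483,242,160)).astype(int); print(a,b)
cv2.imwrite('pics/s1.png',cv2.resize(im[max(0,b-100):b+100,a-130:a+130],None,fx=3,fy=3,interpolation=cv2.INTER_CUBIC))
for t in ['gauge','gauge_grip','rib_top','pointer_tip','mark_tip']:
    for r in env.pinpoint('scene',t)[:2]: print(t,r, proj(c,{'gauge':(483,242,130),'gauge_grip':(483,242,295),'rib_top':(483,242,82)}.get(t,(483,242,160))).round())
E
```

```text
291 139
gauge {'location': [291.3, 149.1], 'score': 0.91} [290. 147.]
gauge_grip {'location': [291.7, 101.4], 'score': 0.96} [294. 100.]
rib_top {'location': [336.5, 190.5], 'score': 0.6} [289. 159.]
rib_top {'location': [225.9, 158.2], 'score': 0.55} [289. 159.]
pointer_tip {'location': [290.1, 143.4], 'score': 0.38} [291. 139.]
mark_tip {'location': [295.8, 130.0], 'score': 0.4} [291. 139.]
```

View pics/s1.png

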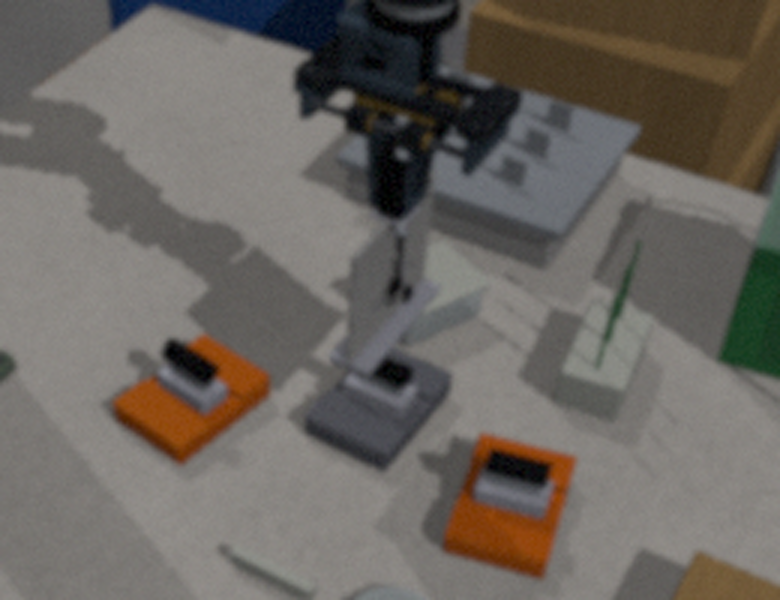

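The gauge hangs level and square over the grey block: foot at crop (390,330), rib at (385,375). The mark tab and bob both show near (400,290). Next I'll lower it 54 mm onto the rib.

>>> {"name": "arm_command", "arguments": {
  "motion": [
    {"offset": [0, 0, 0.015], "spin": 0},
    {"offset": [0, 0, 0.02], "spin": 0},
    {"offset": [0, 0, 0.01], "spin": 0},
    {"offset": [0, 0, 0.005], "spin": 0},
    {"offset": [0, 0, 0.004], "spin": 0}
  ]
}}

```text
time_s: 8.22
ee_pos: [482.8, 242.6, 236.1]
ee_rot: [-180.0, 0.0, 89.3]
force: [-2.4, -1.0, -0.5]
gripper_width: 24.2
gripper_force: 30.0
```

>>> {"name": "arm_command", "arguments": {
  "motion": [
    {"offset": [0, 0, 0], "spin": 0},
    {"offset": [0, 0, 0], "spin": 0},
    {"offset": [0, 0, 0], "spin": 0},
    {"offset": [0, 0, 0], "spin": 0},
    {"offset": [0, 0, 0], "spin": 0}
  ]
}}

```text
time_s: 8.85
ee_pos: [483.1, 242.7, 236.1]
ee_rot: [180.0, -0.0, 89.3]
force: [-0.7, -0.8, -1.0]
gripper_width: 23.6
gripper_force: 30.0
```

>>> {"name": "arm_command", "arguments": {
  "motion": [
    {"offset": [0, 0, 0], "spin": 0},
    {"offset": [0, 0, 0], "spin": 0},
    {"offset": [0, 0, 0], "spin": 0},
    {"offset": [0, 0, 0], "spin": 0},
    {"offset": [0, 0, 0], "spin": 0}
  ]
}}

```text
time_s: 9.48
ee_pos: [483.1, 242.7, 236.0]
ee_rot: [180.0, -0.0, 89.3]
force: [-1.1, -1.5, -0.7]
gripper_width: 23.8
gripper_force: 30.0
```

```bash
cat > mk.py <<'E'
from h import *
import sys
def look(tag,N,plane_x,piv,crop):
    c=cam('scene'); acc=0; L={'pointer_tip':[],'mark_tip':[]}
    for i in range(N):
        im,d=env.grab_frame('scene'); acc=acc+im.astype(float)/N
        for t in L:
            for r in env.pinpoint('scene',t):
                rr,e=ray(c,r['location']); p=e+rr*(plane_x-e[0])/rr[0]
                v=p[1:]-np.array(piv); 
                if 40<np.hypot(*v)<110: L[t].append([r['score'],*r['location'],*v,np.arctan2(v[0],-v[1])]); break
    for t in L:
        if L[t]: print(t,len(L[t]),np.median(L[t],0).round(2),'std',np.std(L[t],0).round(2)[1:3])
    # rectify dial plane to metric picture: 4 px/mm, x->gauge y
    s=4; Y=np.array([-90,90,90,-90]); Zv=np.array([30,30,-140,-140])
    src=np.float32([proj(c,(plane_x,piv[0]+y,piv[1]+z)) for y,z in zip(Y,Zv)]); dst=np.float32([[ (y+90)*s,(30-z)*s] for y,z in zip(Y,Zv)])
    up=cv2.warpPerspective(acc,cv2.getPerspectiveTransform(src,dst),(720,680),flags=cv2.INTER_CUBIC)
    up=np.clip(up*1.3,0,255).astype(np.uint8)[:600]
    cv2.imwrite(f'pics/{tag}.png',up)
    np.save(tag+'.npy',acc)
    print('t',env.state()['time_s'])
E
python3 - <<'E'
from mk import *
look('r1',6,483+8,(242.5,76+118),None)
E
```

```text
pointer_tip 6 [ 4.6000e-01  2.9085e+02  1.5390e+02 -1.0080e+01 -8.1050e+01 -1.2000e-01] std [1.34 0.65]
mark_tip 6 [ 3.800e-01  2.934e+02  1.459e+02  2.570e+00 -5.965e+01  5.000e-02] std [1.08 1.02]
t 10.375
```

View pics/r1.png

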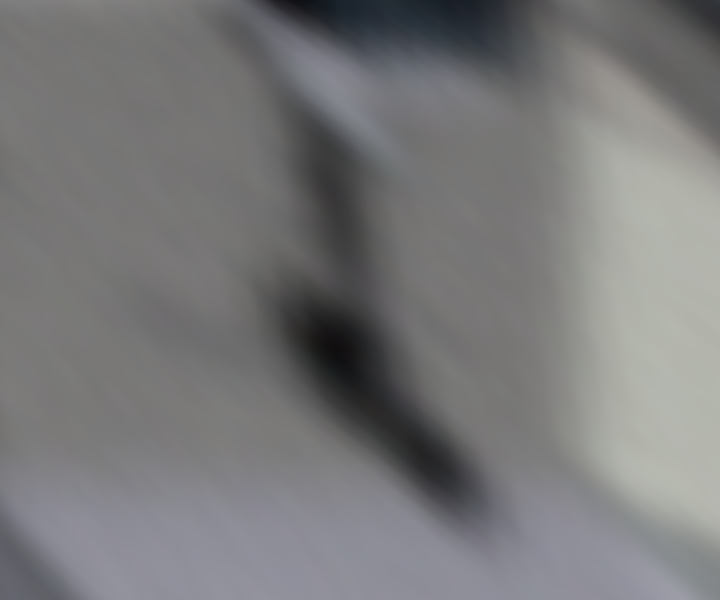

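The rectified average shows the pointer and bob vertical at columns 330–340 (bob at row 345) and the mark tab at about (443,470). That puts the mark at roughly 0.28 rad. I'll loosen the grip and rock about halfway first.

>>> {"name": "arm_command", "arguments": {
  "motion": [
    {"offset": [0, 0, 0.0015], "spin": 0},
    {"offset": [0, 0, 0], "spin": 0},
    {"offset": [0.008, 0, 0], "spin": 0},
    {"offset": [0.008, 0, 0.001], "spin": 0},
    {"offset": [0.008, 0, 0.001], "spin": 0}
  ],
  "newtons": 5
}}

```text
time_s: 11.0
ee_pos: [483.5, 267.4, 232.4]
ee_rot: [180.0, -0.0, 89.3]
force: [-0.8, -0.5, -0.4]
gripper_width: 23.9
gripper_force: 5.0
```

>>> {"name": "arm_command", "arguments": {
  "motion": [
    {"offset": [0, 0, 0], "spin": 0},
    {"offset": [0, 0, 0], "spin": 0}
  ]
}}

```text
time_s: 11.25
ee_pos: [483.5, 267.3, 232.6]
ee_rot: [180.0, -0.1, 89.3]
force: [-0.5, 2.0, 1.0]
gripper_width: 23.9
gripper_force: 5.0
```

```bash
python3 - <<'E'
from h import *
im,d=env.grab_frame('scene'); c=cam('scene')
for t in ['gauge','gauge_grip','pointer_tip','mark_tip']:
    for r in env.pinpoint('scene',t)[:1]: print(t,r)
print('exp level',proj(c,(483,242.5,75)),proj(c,(483,267,238)), 'tilt exp grip', env.state()['ee_pos'])
cv2.imwrite('pics/s2.png',cv2.resize(im[60:220,200:400],None,fx=3.7,fy=3.7,interpolation=cv2.INTER_CUBIC))
E
```

```text
gauge {'location': [292.0, 162.6], 'score': 0.61}
gauge_grip {'location': [296.1, 111.0], 'score': 0.71}
pointer_tip {'location': [293.2, 151.2], 'score': 0.55}
exp level [289.31193623 160.33063707] [297.00632609 112.87109683] tilt exp grip [483.4258525  266.67798232 232.58818125]
```

View pics/s2.png

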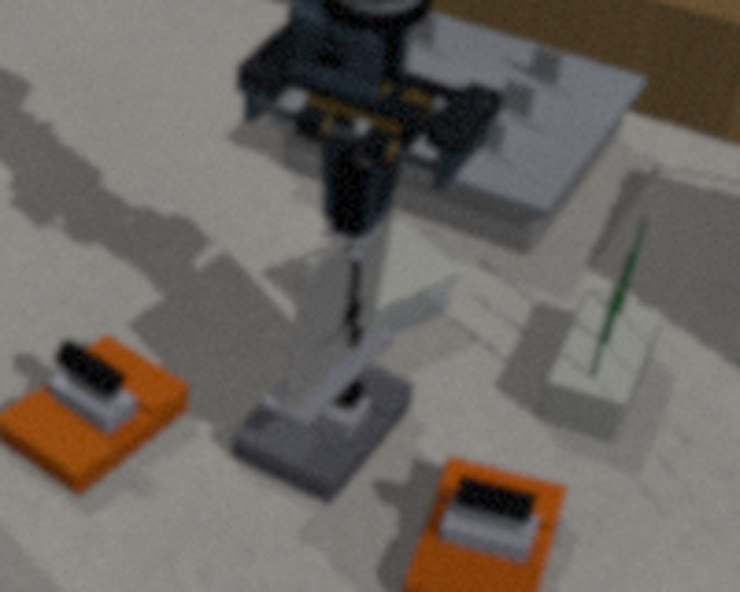

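```bash
cat > tilt.py <<'E'
from h import *
def cloud(n):
    c=cam(n); m=c[0]; im,d=env.grab_frame(n); v,u=np.mgrid[:384,:512]
    P=np.stack([(u-m['cx'])/m['fx']*d,(v-m['cy'])/m['fy']*d,d],-1)@c[1].T+c[2]
    return P[d>0]
def tilt():
    for n in ('top','scene'):
        P=np.vstack([cloud(n) for _ in range(2)])
        s=P[(abs(P[:,0]-494)<8)&(abs(P[:,1]-242)<85)&(P[:,2]>52)&(P[:,2]<122)]
        # robust line, z vs y
        if len(s)<20: print(n,len(s)); continue
        vx,vy,y0,z0=cv2.fitLine(s[:,1:].astype(np.float32),cv2.DIST_HUBER,0,2,.01).ravel()
        print(n,len(s),'a=%.3f'%-np.arctan(vy/vx),'z(242)=%.1f'%(z0+(242-y0)*vy/vx),'y',s[:,1].min().round(),s[:,1].max().round())
        for y in range(165,325,15):
            q=s[abs(s[:,1]-y)<7.5]; print(y,len(q),np.median(q[:,2]).round(1) if len(q) else '',end=' | ')
        print()
E
python3 -c "
from tilt import *
tilt()"
```

```text
top 207 a=0.142 z(242)=85.9 y 167.0 258.0
165 25 95.3 | 180 42 95.0 | 195 37 93.5 | 210 26 90.5 | 225 31 88.6 | 240 32 86.1 | 255 14 83.8 | 270 0  | 285 0  | 300 0  | 315 0  | 
scene 436 a=0.121 z(242)=84.8 y 163.0 318.0
165 36 91.6 | 180 36 93.5 | 195 38 90.8 | 210 34 88.9 | 225 44 87.0 | 240 37 84.7 | 255 47 83.3 | 270 54 83.7 | 285 35 80.0 | 300 50 77.3 | 315 25 87.2 |
```

Tilt measures about 0.14 rad with no slip, so the gauge pivots in the pads as intended. Rocking further.

>>> {"name": "arm_command", "arguments": {
  "motion": [
    {"offset": [0.007, 0, 0.001], "spin": 0},
    {"offset": [0.007, 0, 0.0015], "spin": 0},
    {"offset": [0.007, 0, 0.0015], "spin": 0},
    {"offset": [0, 0, 0], "spin": 0},
    {"offset": [0, 0, 0], "spin": 0}
  ]
}}

```text
time_s: 12.32
ee_pos: [483.6, 288.1, 228.5]
ee_rot: [180.0, -0.0, 89.3]
force: [-0.2, 0.2, 0.7]
gripper_width: 24.3
gripper_force: 5.0
```

>>> {"name": "arm_command", "arguments": {
  "motion": [
    {"offset": [0, 0, 0], "spin": 0},
    {"offset": [0, 0, 0], "spin": 0},
    {"offset": [0, 0, 0], "spin": 0},
    {"offset": [0, 0, 0], "spin": 0},
    {"offset": [0, 0, 0], "spin": 0}
  ]
}}

```text
time_s: 12.95
ee_pos: [483.6, 287.7, 228.5]
ee_rot: [180.0, -0.0, 89.3]
force: [0.4, 1.1, 0.5]
gripper_width: 24.0
gripper_force: 5.0
```

>>> {"name": "arm_command", "arguments": {
  "motion": [
    {"offset": [0, 0, 0], "spin": 0},
    {"offset": [0, 0, 0], "spin": 0},
    {"offset": [0, 0, 0], "spin": 0},
    {"offset": [0, 0, 0], "spin": 0},
    {"offset": [0, 0, 0], "spin": 0}
  ]
}}

```text
time_s: 13.58
ee_pos: [483.6, 287.7, 228.5]
ee_rot: [180.0, -0.0, 89.3]
force: [-0.4, 1.2, 0.1]
gripper_width: 24.1
gripper_force: 5.0
```

```bash
python3 - <<'E'
from tilt import *
from mk import *
tilt()
st=env.state(); g=np.array(st['ee_pos'])+[0,0,5]; a=.28
piv=(g[1]-47*np.sin(a),g[2]-47*np.cos(a)); print(g,piv)
look('r2',8,483+5.4,piv,None)
E
```

```text
top 232 a=0.261 z(242)=86.2 y 168.0 274.0
165 22 101.9 | 180 45 103.2 | 195 40 99.1 | 210 35 94.9 | 225 30 90.7 | 240 24 87.2 | 255 20 82.9 | 270 16 79.2 | 285 0  | 300 0  | 315 0  | 
scene 404 a=0.235 z(242)=85.3 y 165.0 322.0
165 32 100.3 | 180 31 101.5 | 195 30 96.9 | 210 26 93.3 | 225 48 89.0 | 240 34 85.5 | 255 32 81.8 | 270 77 94.3 | 285 26 73.0 | 300 39 70.1 | 315 29 101.2 | 
[483.61656774 287.68540593 233.48984168] (np.float64(274.69669044891884), np.float64(188.32023607705355))
pointer_tip 8 [ 4.800e-01  2.939e+02  1.497e+02 -1.655e+01 -7.726e+01 -1.900e-01] std [0.62 1.15]
mark_tip 8 [ 4.1000e-01  2.9550e+02  1.4725e+02 -7.5200e+00 -7.1090e+01 -1.0000e-01] std [1.46 1.57]
t 14.975
```

View pics/r2.png

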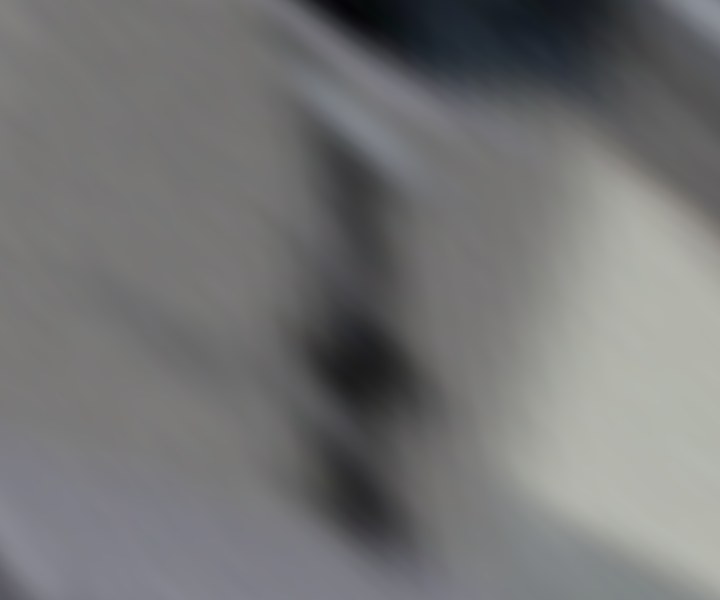

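The last rectified picture shows the bob at (362,360) and the mark tab at (367,497). The tab sits almost plumb below the bob, an error of about 0.01 rad, roughly 1 mm at the tip. The rib is about 7 mm down, the grip reads 5 N and the pointer has settled, so I'm handing in.

```bash
python3 -c "
from workcell import env
s=env.state(); print(s['time_s'],s['gripper_force'],s['force']); print(env.job_done())"
```

```text
14.975 4.999875873327255 [ 0.60793668 -0.111274    0.05233415]
the job is handed in; nothing more can be done
None
```

I handed the job in at 15 s of robot time, without seeing the verdict: gauge gripped at 5 N and rocked about 0.27 rad on the rib, which is about 7 mm down by depth-camera estimate, pointer at rest an estimated 1–2 mm from the mark.

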